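Take the bayonet keeper off the tape unwind spindle

ROBOT

A 7-joint arm with a two-finger parallel gripper is mounted at the origin on a cart in front of the work surface, level with it; the furniture and walls round the work are solid. World frame = base frame: x ahead of the robot, y to its left, z up, the work surface at z = 0. Lengths are in m, angles in rad, forces in N, time in s.
With the tool pointing down it reaches from about 0.4 to 0.85 m from the base axis. Payload 4.4 kg.
Tool frame: the origin (TCP) lies midway between the tips of the shut fingers; the grasp point (between the pads) lies grip_depth behind it (grip_depth is the distance from the TCP to the grasp point, in m); z points along the fingers, y is the line along which they close (so a half turn about z gives the same grasp; the last joint's range is limited). The gripper opens to 94 mm and grips with 3 to 60 N. Pads are 16 mm wide; open, the fingers measure 119 mm over their backs; the gripper's body (75 mm by 177 mm) begins 78 mm behind the grasp point.
Start: joints at [1.241, 0.628, 0.038, 1.517, -0.027, 0.996, -0.02], TCP at [0.17, -0.628, 0.205] pointing down, gripper open.
Joint ranges: [-3.06, 3.06], [-0.37, 2.12], [-1.25, 1.32], [0.18, 2.47], [-1.1, 4.24], [0.23, 1.98], [-2.94, 2.94]. Speed limits (rad/s): [2.57, 2.57, 3.14, 3.14, 3.14, 3.14, 3.14].

INTERFACE

Orientations are given as a unit quaternion [x, y, z, w].
In Python, from station import * gives the robot as it stands.
- The arm moves only by the tool drive_tool, never from a script. Its argument "rows" is a list of rows, each an object of numbers: "tx", "ty", "tz": the shift along the tool's x, y, z in m; "turn": the turn about the tool's z in degrees; "fingers": the opening, from 0 (shut) to 1 (fully open). A call has exactly 5 rows; each row is the pose to reach, as a shift and turn from the pose commanded when the call began, along the tool's axes at that moment; what a row does not reach only later rows make up. A row lasts 1/12 s, in which the tool goes at most 41.7 mm and 7.16 degrees, less where a joint would pass 70% of its speed; a pose out of reach is approached as far as the arm can. A call with a gripper value outside its range is refused whole. The fingers move at their own pace and stop on an object; "grip_force" is the grip in N (left out, the last holds). Time passes only in rows, so rows that repeat a pose let the fingers close, or fill a call up. It gives the time, the measured TCP pose, the force, the opening and the grip force at its end, in the units of the state.
- sense(): the state, without advancing time (a new reading comes with each control period).
- snapshot(name): name is "side" or "top"; returns a dict with "pixels" (400x640x3 uint8, blue, green, red), "vfov" (degrees; the focal length in pixels is half the picture's height over the tangent of half this angle, whatever the lens; pixels are square), "cx", "cy" (the principal point, pixels), "world_from_camera" (4x4, takes a point from camera to world coordinates). Camera axes: x right, y up, looking along -z (the intrinsics and any distortion apply to the point x, -y, -z); pixel columns grow to the right and rows downward; lengths in m; the calibration is good to about 2 mm. A picture is of the moment at which its call begins. There is no depth.
- sign_off(): hands the job in; it is judged then, once.
Trained networks look in the newest picture that a camera, given by its name, has taken for a name from the list of things; names that differ only in an ending like _2 or _b are one class to them, and where a whole thing is asked for, a point or a joint stands for the part that bears it (a point fixed in the world has none). Each returns a list of dicts, best first, with "score" (0 to 1); they miss things now and then, are a little off and sometimes report something else, mostly with a low value. They report only what shows in the picture. A call takes as long as a camera call. They do not tell look-alikes from the thing itself.
- search_frame(camera, target): "xyz" ([x, y, z] in m, in world coordinates, good to about 4 mm: the middle of the surface that is visible of it).
- trace(camera, target): "mask" (400x640 bool, what is visible of it).
- spot_point(camera, target): "xyz" ([x, y, z] in m, in world coordinates, good to about 4 mm: a listed point, or the origin of a listed thing).
The state is a dict: "clock": time; "joint_positions": joint angles; "joint_velocities": joint speeds; "joint_efforts": joint torques, N m; "position": TCP position; "tool_rot": TCP orientation; "force": force on the tool from outside, world axes, zero at the start; "torque": the same for the moment, N m; "finger_gap": opening from 0.0 (shut) to 1.0 (fully open); "grasp_force": force on a finger pad.
Only numpy, scipy, OpenCV 4.12 (cv2) and the standard library are available. Lean on these libraries where they do the work, as an engineer would, in place of code of your own. Each camera call takes 0.05 s, during which the arm holds its last target. There are 200 camera calls.

TASK

The roll on the tape unwind stand is to be changed: take the knurled keeper ring off its upright spindle and lay it gently down flat in the metal parts tray. The spindle's cross pin locks the keeper in, so lift it gently until it bears on the pin, turn it anticlockwise (seen from above) until you feel its slots meet the pin, and slide it off over the open top end. Never force it: more than about 30 N on the spindle bends the pin; leave the tins, the stopwatch and the marker where they are.

Things in the scene. Friction and masses are not known exactly. Their poses are not given: they have to be found in the camera images.
- stand: Tape unwind stand, fixed to the bench. Origin: on the spindle's axis at bench level, z up. Grey base plate 15 mm high, x -60 to +90, y -55 to +55 mm; white guide roller 21 mm across, 80 mm high, at x = +74 mm. On the axis: tape roll 84 mm across from z 34 to 82 mm, grey hub 62 mm across with its top at z 87 mm, on which the keeper lies; a 20 mm steel post above it.
- post_end (a point): Middle of the domed open top end of the 20 mm post, 140 mm above the bench (53 mm above the hub). Its axes are those of the stand.
- pin_mid (a point): Middle of the cross pin, on the post's axis, 124.5 mm above the bench. Axes are those of the stand, NOT of the pin: the pin is a horizontal square bar, 5 x 5 mm, 31 mm long (5.5 mm out of the post each side); the braked spindle (0.3 N m) holds it at an unmeasured angle, 0.15 to 1.5 rad anticlockwise seen from above from the keeper's slots at the start.
- keeper: Knurled aluminium ring, 0.08 to 0.14 kg, 46 mm across, 28 mm high, bore 21.6 mm. Origin: centre of its underside, z up. Two slots 7.5 mm wide run through its whole height along its own +x and -x out to a radius of 17.5 mm. It lifts 7 mm off the hub, then its top meets the pin; it passes only with both slots under the pin (within about 4 degrees). Grip it across any diameter, from above.
- tray: Low open aluminium parts tray, fixed, 110 mm (x) by 150 mm (y), 12 mm high, walls and floor 2 mm. Origin: centre of its underside.
- stopwatch: Black digital stopwatch lying on the bench, 70 x 58 x 17 mm; bystander, origin under its middle.
- sample_tin_1: Round tin, 66 mm diameter, 23 mm high; bystander, origin under its middle.
- sample_tin_2: Round tin, 66 mm diameter, 29 mm high; bystander, origin under its middle.
- marker: Felt marker with a black cap lying on the bench, 132 x 18 x 19 mm, long along its own y; bystander, origin under its middle.
Mind the look-alikes: they are no part of the job. Leave any blue, brown or turquoise look-alike of the keeper alone.

How it is judged:
By the outcome, as a careful person would: the job done as asked, in the order asked, and still so for the second after the job is handed in, with the robot touching nothing.
It also fails if it takes over 72 s, if anything falls off the work surface, if the arm or the gripper's body presses on something with over 40 N, if the wrist force passes 120 N, or if a joint passes its speed limit or range.

## Working session

There is one attempt and no reset: what is moved stays moved. The work goes in short steps, Python scripts to look and compute and a tool call to move; the robot and the scene stay as the last step left them, time stands still between calls to the robot, and variables do not carry over. Pictures are saved under pics/ and viewed, at most 10 in all, crops included, and the job is handed in when it is done.

Besides the shell and the picture viewer there is one more tool, called after "Call:" as name([rows], argument=value, ...), one row to a line, values as JSON. drive_tool: Moves the arm, as the interface text tells. Its arguments: {"type":"object","properties":{"rows":{"type":"array"},"grip_force":{"type":"number"}},"required":["rows"]}

```bash
ls; mkdir -p pics; python3 - <<'E'
from station import *
import cv2,numpy as np
np.set_printoptions(precision=4,suppress=True)
s=sense();print({k:np.round(v,4) for k,v in s.items()})
for c in("side","top"):
    p=snapshot(c);cv2.imwrite(f"pics/{c}1.png",p["pixels"]);print(c,p["vfov"],p["cx"],p["cy"],[k for k in p]);print(p["world_from_camera"])
    for t in("keeper","stand","post_end","pin_mid","tray"):
        r=spot_point(c,t);print(t,[(round(x["score"],2),np.round(x["xyz"],4)) for x in r[:4]])
E
```

```text
pics
{'clock': np.float64(0.0), 'joint_positions': array([ 1.2412,  0.6293,  0.0384,  1.5184, -0.027 ,  0.9963, -0.02  ]), 'joint_velocities': array([-0.0004, -0.001 , -0.0001,  0.0006,  0.0011,  0.0007, -0.0017]), 'joint_efforts': array([ -0.0001, -54.972 ,   1.1435, -18.663 ,  -0.0521,   0.0237,
         0.0002]), 'position': array([ 0.1693, -0.6269,  0.2046]), 'tool_rot': array([ 0.9913,  0.1315, -0.0001, -0.0009]), 'force': array([ 0.027 ,  0.4189, -0.1867]), 'torque': array([-0.0274, -0.0023,  0.0082]), 'grasp_force': np.float64(0.0), 'finger_gap': np.float64(1.0012)}
side 57.529903591767145 318.9412469975871 199.5768101709161 ['pixels', 'vfov', 'cx', 'cy', 'world_from_camera']
[[-0.9682  0.1326 -0.2119  0.3936]
 [-0.2489 -0.5921  0.7665  0.7246]
 [-0.0238  0.7949  0.6063  0.6263]
 [ 0.      0.      0.      1.    ]]
keeper [(0.9, array([ 0.5762,  0.2336, -0.0022])), (0.82, array([0.58  , 0.1044, 0.0904])), (0.78, array([ 0.675 , -0.0289,  0.0042])), (0.49, array([ 0.442 , -0.1518,  0.0007]))]
stand [(0.75, array([ 0.5751,  0.0989, -0.0037]))]
post_end [(0.74, array([0.5755, 0.0954, 0.1363]))]
pin_mid [(0.91, array([0.5732, 0.1023, 0.1238]))]
tray [(0.68, array([ 0.5653, -0.1495, -0.0029]))]
top 53.47494036184759 317.2713288607892 201.2154534643774 ['pixels', 'vfov', 'cx', 'cy', 'world_from_camera']
[[-0.0063  0.9991 -0.0428  0.531 ]
 [-1.     -0.006   0.0066  0.0716]
 [ 0.0063  0.0428  0.9991  1.0262]
 [ 0.      0.      0.      1.    ]]
keeper [(0.71, array([0.5743, 0.1025, 0.0865])), (0.67, array([0.5722, 0.2331, 0.0008])), (0.64, array([ 0.4395, -0.1519, -0.0009])), (0.62, array([0.5713, 0.1   , 0.1282]))]
stand [(0.57, array([ 0.5767,  0.1045, -0.0012]))]
post_end [(0.87, array([0.5769, 0.1033, 0.1386]))]
pin_mid [(0.83, array([0.5721, 0.1028, 0.1246])), (0.44, array([ 0.737 ,  0.0529, -0.0023]))]
tray [(0.66, array([ 0.5642, -0.1477,  0.002 ])), (0.5, array([ 0.3863, -0.0719,  0.0018]))]
```

View pics/side1.png

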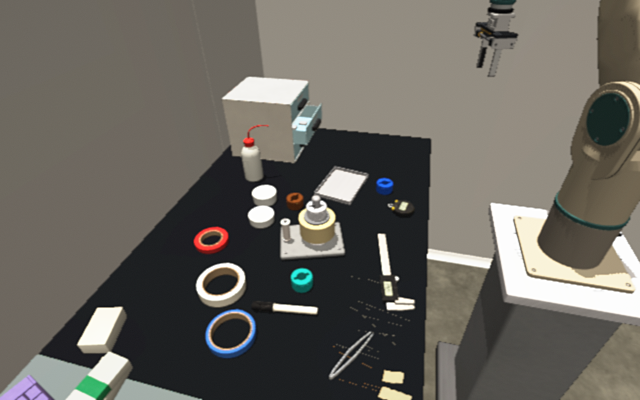

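View pics/top1.png

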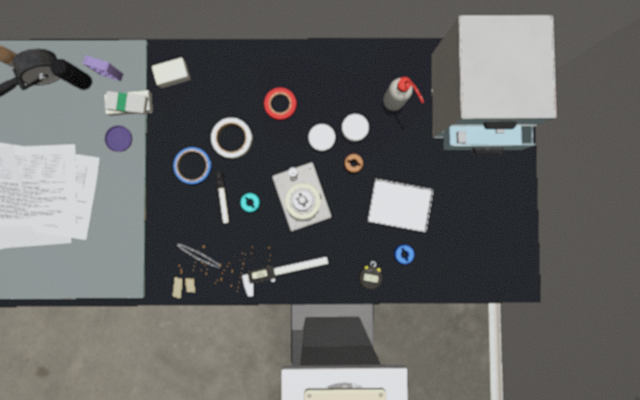

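```bash
cat > h.py <<'E'
from station import *
import cv2,numpy as np
np.set_printoptions(precision=4,suppress=True)
def proj(p,X):
    T=np.linalg.inv(p["world_from_camera"]);c=T[:3,:3]@np.asarray(X)+T[:3,3]
    f=200/np.tan(np.radians(p["vfov"]/2));return np.array([p["cx"]+f*c[0]/-c[2],p["cy"]-f*c[1]/-c[2]])
def ray(p,u,v,z):
    f=200/np.tan(np.radians(p["vfov"]/2));W=p["world_from_camera"]
    d=W[:3,:3]@np.array([(u-p["cx"])/f,-(v-p["cy"])/f,-1]);o=W[:3,3];return o+d*(z-o[2])/d[2]
E
python3 - <<'E'
from h import *
t=snapshot("top");s=snapshot("side")
out=[]
for p in(t,s):
    u,v=proj(p,[.575,.102,.11]).astype(int);c=p["pixels"][v-32:v+32,u-32:u+32];print(u,v,c.shape)
    out.append(cv2.resize(c,(400,400),interpolation=cv2.INTER_CUBIC))
cv2.imwrite("pics/crop1.png",np.hstack(out))
for c in("top","side"):
    for r in trace(c,"keeper"):
        m=r["mask"];v,u=np.nonzero(m);print(c,r["score"],u.mean(),v.mean(),m.sum())
    for t in("sample_tin_1","stopwatch","marker"):
        for r in spot_point(c,t):print(c,t,r["score"],r["xyz"])
E
```

```text
301 199 (64, 64, 3)
315 207 (64, 64, 3)
top 0.73 353.2682926829268 163.8 205
top 0.7 250.66530612244898 202.84897959183672 245
top 0.55 302.09004739336496 200.34123222748815 211
top 0.49 403.6263736263736 253.17032967032966 182
top sample_tin_1 0.8 [0.7659, -0.0286, 0.0007]
top stopwatch 0.82 [0.3891, -0.071, 0.001]
top marker 0.73 [0.5895, 0.311, -0.0005]
side 0.89 300.7752808988764 280.31685393258425 445
side 0.82 315.41691842900303 211.63444108761328 331
side 0.52 383.6164383561644 186.10045662100455 219
side 0.5 294.2943548387097 200.96370967741936 248
side sample_tin_1 0.92 [0.7621, -0.0323, 0.0053]
side sample_tin_1 0.74 [0.7403, 0.0524, 0.0027]
side stopwatch 0.6 [0.3871, -0.0678, -0.0008]
side marker 0.6 [0.5899, 0.3087, -0.0003]
```

View pics/crop1.png

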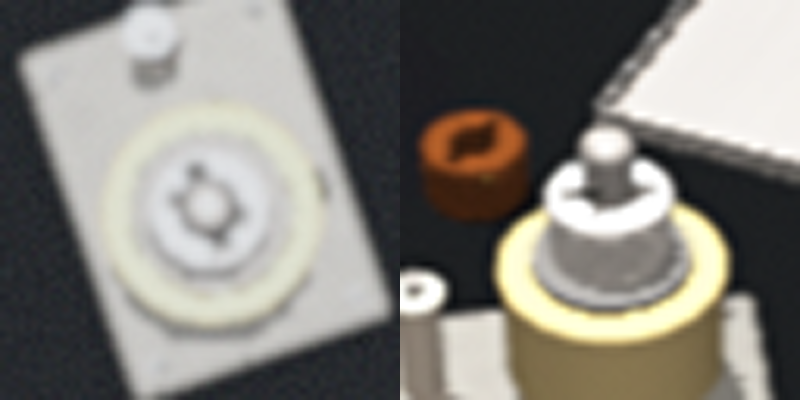

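The silver ring at top (302,200) / side (315,212) is the keeper. It is the only one on the spindle, seen in the close crop with its two slots. The look-alikes are turquoise at top (250,203) and side (301,280), brown at top (353,164) and side (294,201), and blue at top (404,254) and side (384,186). The tray is at top (400,205).

```bash
python3 - <<'E'
from h import *
try: print("gd",grip_depth)
except Exception as e: print(e)
t=snapshot("top");s=snapshot("side")
g=t["pixels"].astype(int)
# post/keeper centres by crop reading
for n,u,v,z in(("post",302.0,199.8,.14),("ring",302.3,199.6,.115)):print(n,ray(t,u,v,z))
print("sidepost",ray(s,283+ (608-400)/6.25-.4,175+140/6.25-.4,.14))
for n in("keeper","pin_mid","post_end","stand"):
  for c in("top","side"):
    snapshot(c)
    print(n,c,[np.round(r["xyz"],4) for r in spot_point(c,n)if abs(r["xyz"][0]-.575)<.02 and abs(r["xyz"][1]-.1)<.02])
# tray corners
m=trace("top","tray")[0]["mask"].astype(np.uint8)
r=cv2.minAreaRect(np.argwhere(m)[:,::-1].astype(np.float32));print(r,[ray(t,*p,.01)[:2] for p in cv2.boxPoints(r)],ray(t,*r[0],.01))
E
```

```text
gd 0.0188
post [0.5724 0.0999 0.14  ]
ring [0.574 0.1   0.115]
sidepost [0.5726 0.1021 0.14  ]
keeper top [array([0.5748, 0.1032, 0.0867])]
keeper side [array([0.5793, 0.1016, 0.0876])]
pin_mid top []
pin_mid side [array([0.5684, 0.1001, 0.1235])]
post_end top [array([0.5743, 0.1005, 0.1391]), array([0.574 , 0.1033, 0.0842])]
post_end side [array([0.5767, 0.0972, 0.1344])]
stand top [array([0.5768, 0.1035, 0.001 ])]
stand side [array([ 0.5746,  0.1001, -0.0025])]
((400.17205810546875, 205.01902770996094), (58.87454605102539, 42.834747314453125), 10.713123321533203) [array([ 0.5242, -0.0627]), array([ 0.6321, -0.0845]), array([ 0.6031, -0.2329]), array([ 0.4953, -0.2105])] [ 0.5635 -0.1476  0.01  ]
```

Call:
drive_tool([
  {"tx":0.03,"ty":-0.029},
  {"tx":0.06,"ty":-0.058},
  {"tx":0.09,"ty":-0.087},
  {"tx":0.12,"ty":-0.116},
  {"tx":0.145,"ty":-0.145},
], grip_force=12)

```text
schema error: expected keys tx, ty, tz, turn, fingers
```

Call:
drive_tool([
  {"tx":0.029,"ty":-0.029,"tz":0,"turn":0,"fingers":1},
  {"tx":0.058,"ty":-0.058,"tz":0,"turn":0,"fingers":1},
  {"tx":0.087,"ty":-0.087,"tz":0,"turn":0,"fingers":1},
  {"tx":0.116,"ty":-0.116,"tz":0,"turn":0,"fingers":1},
  {"tx":0.145,"ty":-0.145,"tz":0,"turn":0,"fingers":1},
], grip_force=12)

```text
clock: 2.47
position: [0.2724, -0.4481, 0.2056]
tool_rot: [0.991, 0.131, 0.0, 0.0]
force: [1.5, -0.6, 0.5]
finger_gap: 0.999
grasp_force: 0.0
```

Call:
drive_tool([
  {"tx":0.029,"ty":-0.029,"tz":0,"turn":0,"fingers":1},
  {"tx":0.058,"ty":-0.058,"tz":0,"turn":0,"fingers":1},
  {"tx":0.087,"ty":-0.087,"tz":0,"turn":0,"fingers":1},
  {"tx":0.116,"ty":-0.116,"tz":0,"turn":0,"fingers":1},
  {"tx":0.145,"ty":-0.145,"tz":0,"turn":0,"fingers":1},
])

```text
clock: 2.88
position: [0.3746, -0.2703, 0.2058]
tool_rot: [0.991, 0.131, 0.0, 0.0]
force: [0.3, -0.3, -0.7]
finger_gap: 0.999
grasp_force: 0.0
```

Call:
drive_tool([
  {"tx":0.029,"ty":-0.029,"tz":0,"turn":0,"fingers":1},
  {"tx":0.058,"ty":-0.058,"tz":0,"turn":0,"fingers":1},
  {"tx":0.087,"ty":-0.087,"tz":0,"turn":0,"fingers":1},
  {"tx":0.116,"ty":-0.116,"tz":0,"turn":0,"fingers":1},
  {"tx":0.145,"ty":-0.145,"tz":0,"turn":0,"fingers":1},
])

```text
clock: 3.3
position: [0.4769, -0.0923, 0.2058]
tool_rot: [0.991, 0.131, 0.0, 0.0]
force: [1.4, 0.1, -0.7]
finger_gap: 1.001
grasp_force: 0.0
```

Call:
drive_tool([
  {"tx":0.027,"ty":-0.03,"tz":0,"turn":0,"fingers":1},
  {"tx":0.054,"ty":-0.06,"tz":0,"turn":0,"fingers":1},
  {"tx":0.081,"ty":-0.09,"tz":0,"turn":0,"fingers":1},
  {"tx":0.108,"ty":-0.12,"tz":0,"turn":0,"fingers":1},
  {"tx":0.135,"ty":-0.15,"tz":0,"turn":0,"fingers":1},
])

```text
clock: 3.72
position: [0.5679, 0.0878, 0.2057]
tool_rot: [0.991, 0.132, 0.0, 0.0]
force: [0.7, -0.7, -0.3]
finger_gap: 1.002
grasp_force: 0.0
```

Call:
drive_tool([
  {"tx":0.009,"ty":-0.0113,"tz":0,"turn":0,"fingers":1},
  {"tx":0.009,"ty":-0.0113,"tz":0.02,"turn":0,"fingers":1},
  {"tx":0.009,"ty":-0.0113,"tz":0.03,"turn":0,"fingers":1},
  {"tx":0.009,"ty":-0.0113,"tz":0.04,"turn":0,"fingers":1},
  {"tx":0.009,"ty":-0.0113,"tz":0.04,"turn":0,"fingers":1},
])

```text
clock: 4.13
position: [0.5711, 0.0974, 0.1634]
tool_rot: [0.991, 0.131, -0.002, 0.001]
force: [0.2, 0.5, 0.5]
finger_gap: 0.998
grasp_force: 0.0
```

```bash
python3 - <<'E'
from h import *
s=sense();print(s["position"],s["tool_rot"],s["joint_positions"],s["force"],s["torque"])
t=snapshot("side");u,v=proj(t,[.574,.101,.13]).astype(int)
cv2.imwrite("pics/a2.png",cv2.resize(t["pixels"][v-50:v+40,u-60:u+60],(800,600),interpolation=cv2.INTER_CUBIC));print(u,v,proj(t,s["position"]),proj(t,[.574,.101,.14]))
E
```

```text
[0.5711 0.0974 0.1634] [ 0.9914  0.1307 -0.0023  0.0005] [-0.1913  0.5781 -0.0409  1.7596  0.0318  0.8092 -1.5562] [0.1735 0.4643 0.4854] [-0.0227  0.0052 -0.0112]
315 200 [316.7499 187.2951] [315.3857 196.6168]
```

View pics/a2.png

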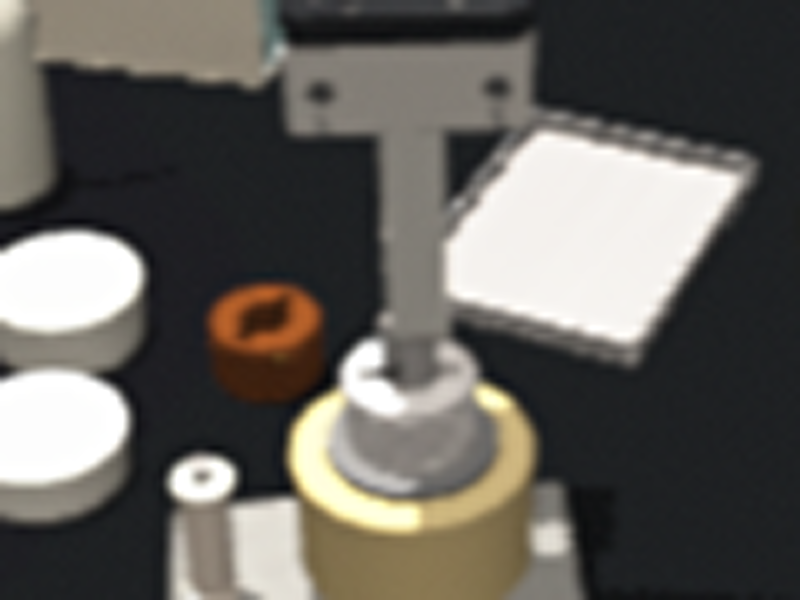

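The finger sits at crop (415,250) over the ring at (408,380), about 1 px off in the picture and clear of the post. I'll lower and centre it.

Call:
drive_tool([
  {"tx":0.0035,"ty":-0.0025,"tz":0.015,"turn":0,"fingers":1},
  {"tx":0.0035,"ty":-0.0025,"tz":0.03,"turn":0,"fingers":1},
  {"tx":0.0035,"ty":-0.0025,"tz":0.045,"turn":0,"fingers":0.8},
  {"tx":0.0035,"ty":-0.0025,"tz":0.06,"turn":0,"fingers":0.7},
  {"tx":0.0035,"ty":-0.0025,"tz":0.065,"turn":0,"fingers":0.7},
])

```text
clock: 4.6
position: [0.5749, 0.1012, 0.0994]
tool_rot: [0.991, 0.131, -0.001, 0.0]
force: [0.1, 0.9, -0.0]
finger_gap: 0.824
grasp_force: 0.0
```

Call:
drive_tool([
  {"tx":0,"ty":0,"tz":0.003,"turn":0,"fingers":0.65},
  {"tx":0,"ty":0,"tz":0.006,"turn":0,"fingers":0.65},
  {"tx":0,"ty":0,"tz":0.006,"turn":0,"fingers":0.65},
  {"tx":0,"ty":0,"tz":0.006,"turn":0,"fingers":0.65},
  {"tx":0,"ty":0,"tz":0.006,"turn":0,"fingers":0.65},
])

```text
clock: 5.02
position: [0.5763, 0.1025, 0.0953]
tool_rot: [0.991, 0.131, 0.001, -0.0]
force: [0.7, -0.4, -0.7]
finger_gap: 0.649
grasp_force: 0.0
```

Call:
drive_tool([
  {"tx":-0.0015,"ty":0.001,"tz":0.002,"turn":0,"fingers":0.6},
  {"tx":-0.0015,"ty":0.001,"tz":0.004,"turn":0,"fingers":0.6},
  {"tx":-0.0015,"ty":0.001,"tz":0.004,"turn":0,"fingers":0.55},
  {"tx":-0.0015,"ty":0.001,"tz":0.004,"turn":0,"fingers":0.55},
  {"tx":-0.0015,"ty":0.001,"tz":0.004,"turn":0,"fingers":0.55},
], grip_force=5)

```text
clock: 5.43
position: [0.5746, 0.1011, 0.0905]
tool_rot: [0.991, 0.131, 0.0, -0.0]
force: [-0.1, 0.4, -0.2]
finger_gap: 0.549
grasp_force: 0.0
```

Call:
drive_tool([
  {"tx":0,"ty":0,"tz":0,"turn":0,"fingers":0.5},
  {"tx":0,"ty":0,"tz":0,"turn":0,"fingers":0.45},
  {"tx":0,"ty":0,"tz":0,"turn":0,"fingers":0.4},
  {"tx":0,"ty":0,"tz":0,"turn":0,"fingers":0.4},
  {"tx":0,"ty":0,"tz":0,"turn":0,"fingers":0.4},
])

```text
clock: 5.85
position: [0.5746, 0.1011, 0.0905]
tool_rot: [0.991, 0.131, 0.0, -0.0]
force: [-0.2, 0.8, -0.4]
finger_gap: 0.481
grasp_force: 5.0
```

```bash
python3 - <<'E'
from h import *
for i in range(3):
    snapshot("top");s=sense();print(s["position"],s["force"],s["torque"],s["finger_gap"],s["grasp_force"])
E
```

```text
[0.5746 0.1011 0.0905] [ 0.887  -0.1478 -0.3144] [ 0.0405 -0.014  -0.0318] 0.4812722106999439 5.000016511185095
[0.5746 0.1012 0.0905] [-0.0638 -0.1432  0.1451] [ 0.0491 -0.0647 -0.0429] 0.4863168403363347 5.0000364147126675
[0.5746 0.1011 0.0905] [0.3645 0.1242 0.7616] [ 0.0001 -0.0306  0.0056] 0.4784350893778853 5.000007231719792
```

Call:
drive_tool([
  {"tx":0,"ty":0,"tz":0,"turn":0,"fingers":0.4},
  {"tx":0,"ty":0,"tz":0,"turn":0,"fingers":0.4},
  {"tx":0,"ty":0,"tz":-0.002,"turn":0,"fingers":0.4},
  {"tx":0,"ty":0,"tz":-0.004,"turn":0,"fingers":0.4},
  {"tx":0,"ty":0,"tz":-0.004,"turn":0,"fingers":0.4},
], grip_force=20)

```text
clock: 6.42
position: [0.5747, 0.1011, 0.0948]
tool_rot: [0.991, 0.132, 0.0, 0.0]
force: [1.2, 0.7, -1.1]
finger_gap: 0.477
grasp_force: 20.0
```

Call:
drive_tool([
  {"tx":0,"ty":0,"tz":-0.0005,"turn":0,"fingers":0.4},
  {"tx":0,"ty":0,"tz":-0.001,"turn":0,"fingers":0.4},
  {"tx":0,"ty":0,"tz":-0.0015,"turn":0,"fingers":0.4},
  {"tx":0,"ty":0,"tz":-0.0015,"turn":0,"fingers":0.4},
  {"tx":0,"ty":0,"tz":-0.0015,"turn":0,"fingers":0.4},
])

```text
clock: 6.83
position: [0.5746, 0.1011, 0.096]
tool_rot: [0.991, 0.132, 0.0, -0.0]
force: [0.1, -0.3, -0.9]
finger_gap: 0.479
grasp_force: 20.0
```

Call:
drive_tool([
  {"tx":0,"ty":0,"tz":-0.0005,"turn":0,"fingers":0.4},
  {"tx":0,"ty":0,"tz":-0.001,"turn":0,"fingers":0.4},
  {"tx":0,"ty":0,"tz":-0.001,"turn":0,"fingers":0.4},
  {"tx":0,"ty":0,"tz":-0.001,"turn":0,"fingers":0.4},
  {"tx":0,"ty":0,"tz":-0.001,"turn":0,"fingers":0.4},
])

```text
clock: 7.25
position: [0.5745, 0.1011, 0.097]
tool_rot: [0.991, 0.132, -0.0, 0.0]
force: [0.0, -0.7, -0.2]
finger_gap: 0.474
grasp_force: 20.0
```

Call:
drive_tool([
  {"tx":0,"ty":0,"tz":-0.0003,"turn":0,"fingers":0.4},
  {"tx":0,"ty":0,"tz":-0.0005,"turn":0,"fingers":0.4},
  {"tx":0,"ty":0,"tz":-0.0005,"turn":0,"fingers":0.4},
  {"tx":0,"ty":0,"tz":-0.0005,"turn":0,"fingers":0.4},
  {"tx":0,"ty":0,"tz":-0.0005,"turn":0,"fingers":0.4},
])

```text
clock: 7.67
position: [0.5746, 0.1011, 0.0975]
tool_rot: [0.991, 0.132, 0.0, 0.0]
force: [-0.1, 0.3, -1.3]
finger_gap: 0.479
grasp_force: 20.0
```

Call:
drive_tool([
  {"tx":0,"ty":0,"tz":-0.0003,"turn":0,"fingers":0.4},
  {"tx":0,"ty":0,"tz":-0.0005,"turn":0,"fingers":0.4},
  {"tx":0,"ty":0,"tz":-0.0005,"turn":0,"fingers":0.4},
  {"tx":0,"ty":0,"tz":-0.0005,"turn":0,"fingers":0.4},
  {"tx":0,"ty":0,"tz":-0.0005,"turn":0,"fingers":0.4},
])

```text
clock: 8.08
position: [0.5745, 0.1011, 0.0976]
tool_rot: [0.991, 0.132, -0.0, 0.0]
force: [1.0, 0.5, -6.7]
finger_gap: 0.479
grasp_force: 20.0
```

Call:
drive_tool([
  {"tx":0,"ty":0,"tz":0,"turn":-2,"fingers":0.4},
  {"tx":0,"ty":0,"tz":0,"turn":-4,"fingers":0.4},
  {"tx":0,"ty":0,"tz":0,"turn":-6,"fingers":0.4},
  {"tx":0,"ty":0,"tz":0,"turn":-8,"fingers":0.4},
  {"tx":0,"ty":0,"tz":0,"turn":-10,"fingers":0.4},
])

```text
clock: 8.5
position: [0.5738, 0.1009, 0.0976]
tool_rot: [0.976, 0.218, -0.001, 0.0]
force: [-0.3, 0.2, -5.4]
finger_gap: 0.481
grasp_force: 20.0
```

```bash
cat > st.py <<'E'
from h import *
s=sense();q=s["tool_rot"];print(s["position"],s["force"],s["torque"],s["finger_gap"],np.degrees(2*np.arctan2(q[1],q[0])))
E
python3 st.py
```

```text
[0.5738 0.1009 0.0976] [-0.2543  0.195  -5.3666] [-0.0735 -0.021  -0.0084] 0.48116707904669653 25.200606739367878
```

Call:
drive_tool([
  {"tx":0,"ty":0,"tz":0,"turn":-3,"fingers":0.4},
  {"tx":0,"ty":0,"tz":0,"turn":-6,"fingers":0.4},
  {"tx":0,"ty":0,"tz":0,"turn":-9,"fingers":0.4},
  {"tx":0,"ty":0,"tz":0,"turn":-12,"fingers":0.4},
  {"tx":0,"ty":0,"tz":0,"turn":-12,"fingers":0.4},
])

```text
clock: 8.92
position: [0.5739, 0.1007, 0.0976]
tool_rot: [0.948, 0.319, -0.001, -0.0]
force: [-0.5, -0.1, -6.0]
finger_gap: 0.48
grasp_force: 20.0
```

```bash
python3 st.py
```

```text
[0.5739 0.1007 0.0976] [-0.4542 -0.0798 -6.0114] [0.0049 0.0398 0.0441] 0.4800386722493633 37.178242447490625
```

Call:
drive_tool([
  {"tx":0,"ty":0,"tz":0,"turn":-3,"fingers":0.4},
  {"tx":0,"ty":0,"tz":0,"turn":-6,"fingers":0.4},
  {"tx":0,"ty":0,"tz":0,"turn":-9,"fingers":0.4},
  {"tx":0,"ty":0,"tz":0,"turn":-12,"fingers":0.4},
  {"tx":0,"ty":0,"tz":0,"turn":-12,"fingers":0.4},
])

```text
clock: 9.33
position: [0.5739, 0.1007, 0.0977]
tool_rot: [0.91, 0.415, -0.001, -0.0]
force: [-0.1, -0.5, -6.6]
finger_gap: 0.478
grasp_force: 20.0
```

```bash
python3 st.py
```

```text
[0.5739 0.1007 0.0977] [-0.0696 -0.4878 -6.5808] [ 0.0152 -0.0167 -0.0182] 0.47783326601295856 49.09878935824415
```

Call:
drive_tool([
  {"tx":0,"ty":0,"tz":0,"turn":-3,"fingers":0.4},
  {"tx":0,"ty":0,"tz":0,"turn":-6,"fingers":0.4},
  {"tx":0,"ty":0,"tz":0,"turn":-9,"fingers":0.4},
  {"tx":0,"ty":0,"tz":0,"turn":-12,"fingers":0.4},
  {"tx":0,"ty":0,"tz":0,"turn":-12,"fingers":0.4},
])

```text
clock: 9.75
position: [0.574, 0.1009, 0.0978]
tool_rot: [0.861, 0.508, -0.001, -0.0]
force: [-0.4, 1.1, -4.6]
finger_gap: 0.475
grasp_force: 20.0
```

```bash
python3 st.py
```

```text
[0.574  0.1009 0.0978] [-0.3946  1.1415 -4.5698] [-0.0409  0.1134  0.0406] 0.47491511158452643 61.04779437719051
```

Call:
drive_tool([
  {"tx":0,"ty":0,"tz":0,"turn":-2,"fingers":0.4},
  {"tx":0,"ty":0,"tz":0,"turn":-4,"fingers":0.4},
  {"tx":0,"ty":0,"tz":0,"turn":-6,"fingers":0.4},
  {"tx":0,"ty":0,"tz":0,"turn":-8,"fingers":0.4},
  {"tx":0,"ty":0,"tz":0,"turn":-8,"fingers":0.4},
])

```text
clock: 10.17
position: [0.575, 0.1011, 0.0985]
tool_rot: [0.824, 0.566, 0.0, 0.0]
force: [-0.1, -0.9, -0.8]
finger_gap: 0.477
grasp_force: 20.0
```

```bash
python3 st.py
```

```text
[0.575  0.1011 0.0985] [-0.0865 -0.8712 -0.7696] [ 0.0089 -0.0087 -0.07  ] 0.4773289608378725 68.98850753772382
```

The keeper rose 0.7 mm and the force dropped to its weight, so the slots have met the pin. I'll try a gentle lift.

Call:
drive_tool([
  {"tx":0,"ty":0,"tz":-0.0003,"turn":0,"fingers":0.4},
  {"tx":0,"ty":0,"tz":-0.0006,"turn":0,"fingers":0.4},
  {"tx":0,"ty":0,"tz":-0.001,"turn":0,"fingers":0.4},
  {"tx":0,"ty":0,"tz":-0.001,"turn":0,"fingers":0.4},
  {"tx":0,"ty":0,"tz":-0.001,"turn":0,"fingers":0.4},
])

```text
clock: 10.58
position: [0.5747, 0.1011, 0.0991]
tool_rot: [0.824, 0.567, 0.0, 0.0]
force: [-0.6, -0.3, -1.0]
finger_gap: 0.479
grasp_force: 20.0
```

```bash
python3 st.py
```

```text
[0.5747 0.1011 0.0991] [-0.6486 -0.3112 -0.9757] [-0.0862 -0.0029 -0.0227] 0.47876174562481555 69.08223734799051
```

Call:
drive_tool([
  {"tx":0,"ty":0,"tz":-0.001,"turn":-1,"fingers":0.4},
  {"tx":0,"ty":0,"tz":-0.002,"turn":-1,"fingers":0.4},
  {"tx":0,"ty":0,"tz":-0.003,"turn":-1,"fingers":0.4},
  {"tx":0,"ty":0,"tz":-0.004,"turn":-1,"fingers":0.4},
  {"tx":0,"ty":0,"tz":-0.005,"turn":-1,"fingers":0.4},
])

```text
clock: 11.0
position: [0.5746, 0.1011, 0.1041]
tool_rot: [0.819, 0.574, 0.0, -0.0]
force: [0.2, 0.9, -1.7]
finger_gap: 0.48
grasp_force: 20.0
```

```bash
python3 st.py
```

```text
[0.5746 0.1011 0.1041] [ 0.1724  0.8636 -1.6587] [ 0.0171 -0.0807  0.0158] 0.4796262773748787 70.10502105380094
```

Call:
drive_tool([
  {"tx":0,"ty":0,"tz":-0.002,"turn":0,"fingers":0.4},
  {"tx":0,"ty":0,"tz":-0.004,"turn":0,"fingers":0.4},
  {"tx":0,"ty":0,"tz":-0.006,"turn":0,"fingers":0.4},
  {"tx":0,"ty":0,"tz":-0.008,"turn":0,"fingers":0.4},
  {"tx":0,"ty":0,"tz":-0.01,"turn":0,"fingers":0.4},
])

```text
clock: 11.42
position: [0.5746, 0.1011, 0.1143]
tool_rot: [0.819, 0.574, 0.0, 0.0]
force: [0.2, -0.3, -1.5]
finger_gap: 0.479
grasp_force: 20.0
```

Call:
drive_tool([
  {"tx":0,"ty":0,"tz":-0.002,"turn":0,"fingers":0.4},
  {"tx":0,"ty":0,"tz":-0.004,"turn":0,"fingers":0.4},
  {"tx":0,"ty":0,"tz":-0.006,"turn":0,"fingers":0.4},
  {"tx":0,"ty":0,"tz":-0.008,"turn":0,"fingers":0.4},
  {"tx":0,"ty":0,"tz":-0.01,"turn":0,"fingers":0.4},
])

```text
clock: 11.83
position: [0.5745, 0.1011, 0.1242]
tool_rot: [0.819, 0.574, -0.0, 0.0]
force: [0.0, -0.9, -1.2]
finger_gap: 0.477
grasp_force: 20.0
```

Call:
drive_tool([
  {"tx":0,"ty":0,"tz":-0.003,"turn":0,"fingers":0.4},
  {"tx":0,"ty":0,"tz":-0.006,"turn":0,"fingers":0.4},
  {"tx":0,"ty":0,"tz":-0.009,"turn":0,"fingers":0.4},
  {"tx":0,"ty":0,"tz":-0.012,"turn":0,"fingers":0.4},
  {"tx":0,"ty":0,"tz":-0.015,"turn":0,"fingers":0.4},
])

```text
clock: 12.25
position: [0.5746, 0.1011, 0.1393]
tool_rot: [0.819, 0.574, 0.0, 0.0]
force: [0.0, -0.7, -2.0]
finger_gap: 0.477
grasp_force: 20.0
```

Call:
drive_tool([
  {"tx":0,"ty":0,"tz":-0.006,"turn":0,"fingers":0.4},
  {"tx":0,"ty":0,"tz":-0.012,"turn":0,"fingers":0.4},
  {"tx":0,"ty":0,"tz":-0.02,"turn":0,"fingers":0.4},
  {"tx":0,"ty":0,"tz":-0.028,"turn":0,"fingers":0.4},
  {"tx":0,"ty":0,"tz":-0.034,"turn":0,"fingers":0.4},
])

```text
clock: 12.67
position: [0.575, 0.1012, 0.1743]
tool_rot: [0.819, 0.574, 0.001, 0.0]
force: [0.8, -0.0, -1.5]
finger_gap: 0.479
grasp_force: 20.0
```

```bash
python3 st.py; python3 - <<'E'
from h import *
t=snapshot("side");cv2.imwrite("pics/a3.png",cv2.resize(t["pixels"][100:300,180:420],(720,600)))
E
```

```text
[0.575  0.1012 0.1743] [ 0.8469 -0.0197 -1.45  ] [-0.0334 -0.1103  0.0436] 0.4791475753625567 70.11275965722764
```

View pics/a3.png

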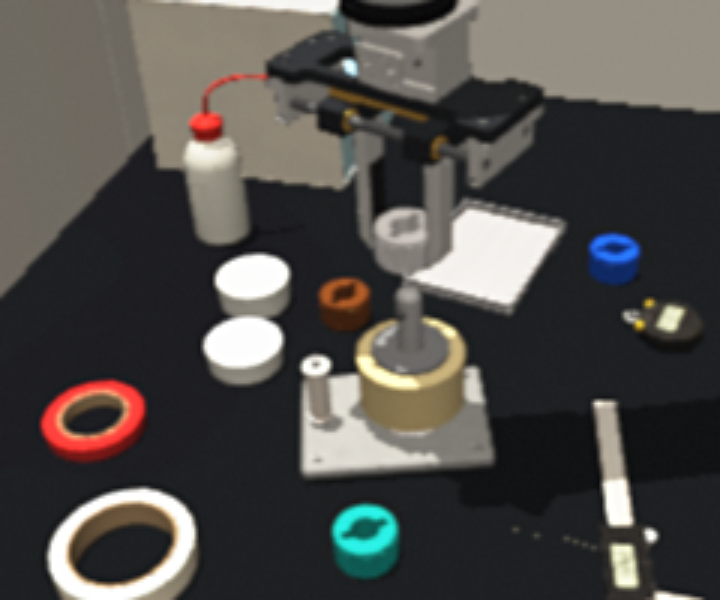

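The keeper hangs free at crop (405,240), above the bare post at (410,310). On to the tray.

Call:
drive_tool([
  {"tx":-0.03,"ty":0.009,"tz":0,"turn":0,"fingers":0.4},
  {"tx":-0.065,"ty":0.02,"tz":0,"turn":0,"fingers":0.4},
  {"tx":-0.1,"ty":0.031,"tz":0,"turn":0,"fingers":0.4},
  {"tx":-0.135,"ty":0.042,"tz":0,"turn":0,"fingers":0.4},
  {"tx":-0.17,"ty":0.053,"tz":0,"turn":0,"fingers":0.4},
])

```text
clock: 13.13
position: [0.5663, -0.0784, 0.1733]
tool_rot: [0.818, 0.575, 0.0, 0.0]
force: [0.3, 0.9, -0.7]
finger_gap: 0.481
grasp_force: 20.0
```

Call:
drive_tool([
  {"tx":-0.034,"ty":0.0105,"tz":0.01,"turn":0,"fingers":0.4},
  {"tx":-0.068,"ty":0.021,"tz":0.02,"turn":0,"fingers":0.4},
  {"tx":-0.068,"ty":0.021,"tz":0.05,"turn":0,"fingers":0.4},
  {"tx":-0.068,"ty":0.021,"tz":0.08,"turn":0,"fingers":0.4},
  {"tx":-0.068,"ty":0.021,"tz":0.1,"turn":0,"fingers":0.4},
])

```text
clock: 13.55
position: [0.5619, -0.1491, 0.071]
tool_rot: [0.819, 0.573, -0.001, -0.001]
force: [0.4, 0.7, -0.9]
finger_gap: 0.477
grasp_force: 20.0
```

Call:
drive_tool([
  {"tx":0,"ty":0,"tz":0.015,"turn":0,"fingers":0.4},
  {"tx":0,"ty":0,"tz":0.03,"turn":0,"fingers":0.4},
  {"tx":0,"ty":0,"tz":0.042,"turn":0,"fingers":0.4},
  {"tx":0,"ty":0,"tz":0.05,"turn":0,"fingers":0.4},
  {"tx":0,"ty":0,"tz":0.05,"turn":0,"fingers":0.4},
])

```text
clock: 13.97
position: [0.5622, -0.1477, 0.0216]
tool_rot: [0.819, 0.574, -0.001, -0.001]
force: [0.2, -0.5, -0.6]
finger_gap: 0.481
grasp_force: 20.0
```

```bash
python3 st.py
```

```text
[ 0.5622 -0.1477  0.0216] [ 0.2119 -0.4692 -0.6094] [-0.0371 -0.0538  0.0021] 0.4805266832579328 70.12226386331301
```

Call:
drive_tool([
  {"tx":0,"ty":0,"tz":0.004,"turn":0,"fingers":0.4},
  {"tx":0,"ty":0,"tz":0.008,"turn":0,"fingers":0.4},
  {"tx":0,"ty":0,"tz":0.011,"turn":0,"fingers":0.4},
  {"tx":0,"ty":0,"tz":0.013,"turn":0,"fingers":0.4},
  {"tx":0,"ty":0,"tz":0.013,"turn":0,"fingers":0.4},
])

```text
clock: 14.38
position: [0.5631, -0.1479, 0.0099]
tool_rot: [0.819, 0.574, -0.0, -0.0]
force: [-0.9, -0.5, -0.8]
finger_gap: 0.479
grasp_force: 20.0
```

Call:
drive_tool([
  {"tx":0,"ty":0,"tz":0.0005,"turn":0,"fingers":0.4},
  {"tx":0,"ty":0,"tz":0.001,"turn":0,"fingers":0.4},
  {"tx":0,"ty":0,"tz":0.0015,"turn":0,"fingers":0.4},
  {"tx":0,"ty":0,"tz":0.002,"turn":0,"fingers":0.4},
  {"tx":0,"ty":0,"tz":0.002,"turn":0,"fingers":0.4},
])

```text
clock: 14.8
position: [0.5632, -0.1479, 0.008]
tool_rot: [0.819, 0.574, 0.0, 0.0]
force: [-0.2, -0.1, -0.9]
finger_gap: 0.477
grasp_force: 20.0
```

Call:
drive_tool([
  {"tx":0,"ty":0,"tz":0.0005,"turn":0,"fingers":0.4},
  {"tx":0,"ty":0,"tz":0.001,"turn":0,"fingers":0.4},
  {"tx":0,"ty":0,"tz":0.0015,"turn":0,"fingers":0.4},
  {"tx":0,"ty":0,"tz":0.002,"turn":0,"fingers":0.4},
  {"tx":0,"ty":0,"tz":0.002,"turn":0,"fingers":0.4},
])

```text
clock: 15.22
position: [0.5631, -0.1479, 0.0059]
tool_rot: [0.819, 0.574, -0.0, -0.0]
force: [-0.1, 0.3, -0.9]
finger_gap: 0.479
grasp_force: 20.0
```

Call:
drive_tool([
  {"tx":0,"ty":0,"tz":0.0003,"turn":0,"fingers":0.4},
  {"tx":0,"ty":0,"tz":0.0005,"turn":0,"fingers":0.4},
  {"tx":0,"ty":0,"tz":0.0005,"turn":0,"fingers":0.4},
  {"tx":0,"ty":0,"tz":0.0005,"turn":0,"fingers":0.4},
  {"tx":0,"ty":0,"tz":0.0005,"turn":0,"fingers":0.4},
])

```text
clock: 15.63
position: [0.5632, -0.1479, 0.0055]
tool_rot: [0.819, 0.574, 0.0, -0.0]
force: [0.1, 0.3, 0.0]
finger_gap: 0.478
grasp_force: 20.0
```

Nearly touching; a little further.

Call:
drive_tool([
  {"tx":0,"ty":0,"tz":0.0002,"turn":0,"fingers":0.4},
  {"tx":0,"ty":0,"tz":0.0003,"turn":0,"fingers":0.4},
  {"tx":0,"ty":0,"tz":0.0003,"turn":0,"fingers":0.4},
  {"tx":0,"ty":0,"tz":0.0003,"turn":0,"fingers":0.4},
  {"tx":0,"ty":0,"tz":0.0003,"turn":0,"fingers":0.4},
])

```text
clock: 16.05
position: [0.5632, -0.1479, 0.0055]
tool_rot: [0.819, 0.574, 0.0, 0.0]
force: [-0.5, 0.2, 5.6]
finger_gap: 0.476
grasp_force: 20.0
```

Contact at about 6 N, so I'll release and rise.

Call:
drive_tool([
  {"tx":0,"ty":0,"tz":-0.0003,"turn":0,"fingers":0.48},
  {"tx":0,"ty":0,"tz":-0.0003,"turn":0,"fingers":0.52},
  {"tx":0,"ty":0,"tz":-0.0003,"turn":0,"fingers":0.58},
  {"tx":0,"ty":0,"tz":-0.0003,"turn":0,"fingers":0.64},
  {"tx":0,"ty":0,"tz":-0.0003,"turn":0,"fingers":0.64},
], grip_force=5)

```text
clock: 16.47
position: [0.5632, -0.1479, 0.0053]
tool_rot: [0.819, 0.574, 0.0, -0.0]
force: [-0.5, -0.4, -0.2]
finger_gap: 0.636
grasp_force: 0.0
```

Call:
drive_tool([
  {"tx":0,"ty":0,"tz":-0.005,"turn":0,"fingers":0.64},
  {"tx":0,"ty":0,"tz":-0.015,"turn":0,"fingers":0.64},
  {"tx":0,"ty":0,"tz":-0.03,"turn":0,"fingers":0.64},
  {"tx":0,"ty":0,"tz":-0.05,"turn":0,"fingers":0.64},
  {"tx":0,"ty":0,"tz":-0.08,"turn":0,"fingers":0.64},
])

```text
clock: 16.88
position: [0.5617, -0.1476, 0.0855]
tool_rot: [0.819, 0.574, -0.001, -0.001]
force: [0.4, -0.5, 0.6]
finger_gap: 0.639
grasp_force: 0.0
```

Call:
drive_tool([
  {"tx":0,"ty":0,"tz":-0.03,"turn":0,"fingers":0.64},
  {"tx":0,"ty":0,"tz":-0.06,"turn":0,"fingers":0.64},
  {"tx":0,"ty":0,"tz":-0.08,"turn":0,"fingers":0.64},
  {"tx":0,"ty":0,"tz":-0.09,"turn":0,"fingers":0.64},
  {"tx":0,"ty":0,"tz":-0.09,"turn":0,"fingers":0.64},
])

```text
clock: 17.3
position: [0.5648, -0.1482, 0.1785]
tool_rot: [0.819, 0.574, 0.002, 0.002]
force: [-0.5, 0.6, 0.2]
finger_gap: 0.639
grasp_force: 0.0
```

```bash
python3 st.py; python3 - <<'E'
from h import *
t=snapshot("side");cv2.imwrite("pics/a4.png",cv2.resize(t["pixels"][100:300,220:460],(720,600)))
E
```

```text
[ 0.5648 -0.1482  0.1785] [-0.4783  0.6175  0.1999] [-0.0143 -0.1206  0.0009] 0.6390769553422609 70.10592257520045
```

View pics/a4.png

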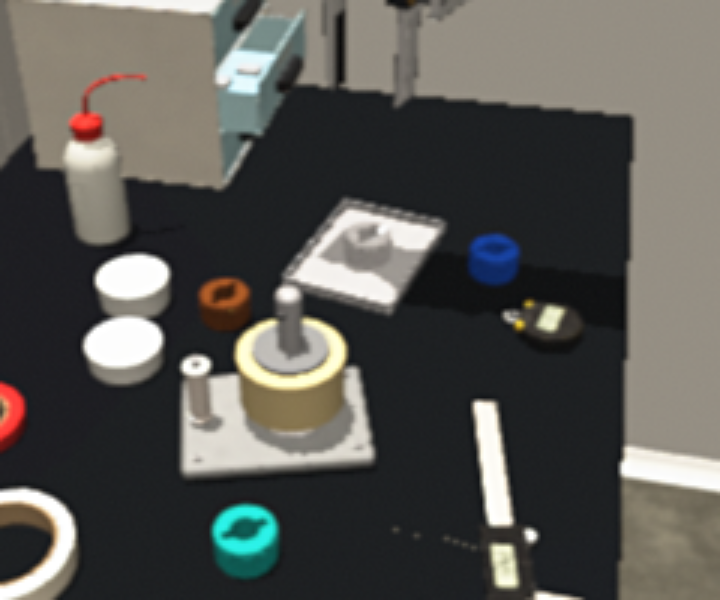

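The keeper lies flat in the tray at crop (368,243). The gripper is clear of it and the bystanders are where they were.

```bash
python3 -c "
from station import *
print(sign_off())"
```

```text
the job is handed in; nothing more can be done
None
```

The keeper is off the spindle and lying flat in the parts tray, and the job is handed in at about 17 s. The most force I read was about 7 N on the pin, and the tins, stopwatch and marker were not touched.

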